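# Load the die plate and index it home

### The arm

A 7-joint arm with a two-finger parallel gripper is mounted at the origin on the work surface. World frame = base frame: x ahead of the robot, y to its left, z up, the work surface at z = 0. Lengths are in m, angles in degrees, forces in N, time in s.
With the tool pointing down it reaches from about 0.425 to 0.875 m from the base axis. Payload 4.7 kg.
Tool frame: the origin (TCP) lies at the centre of the arm's flange, where the gripper is bolted on; the fingertips stand 182 mm ahead of it and the grasp point (between the pads) lies 164 mm ahead of it; z points along the fingers, x is the direction in which the jaws open and shut, and the axes are right-handed (so a half turn about z gives the same grasp; the last joint's range is limited). The gripper opens to 87 mm and grips with 3 to 60 N. Pads are 19 mm wide; open, the fingers measure 117 mm over their backs; the gripper's body (75 mm by 190 mm) begins 51 mm behind the grasp point.
Start: joints at [76.152, 18.392, -4.016, 83.108, 1.295, 78.541, -3.26], TCP at [0.164, -0.629, 0.405] pointing down, gripper open.
Joint ranges: [-163.93, 163.93], [-17.29, 119.83], [-79.2, 71.16], [3.27, 140.29], [-89.18, 269.18], [5.43, 117.66], [-154.24, 154.24]. Speed limits (degrees/s): [147.25, 147.25, 180, 180, 180, 180, 180].

### API

Orientations are given as [roll, pitch, yaw] about the fixed x, y, z axes, in that order (R = Rz(yaw) Ry(pitch) Rx(roll)).
In Python, from cell import env gives the robot as it stands. The module is installed in compiled form; this text tells all that it offers.
- The arm moves only by the tool carry_out, never from a script. Its argument "increments" is a list of rows, each a list of 5 numbers: the shift along the world's x, y, z in m, then the turn about the world's z in degrees, then the gripper's target within -1 to 1 (shut at 1, half-way at 0, fully open at -1). In form: [[dx, dy, dz, spin, jaw], ...]. A call has 1 to 20 rows; each row is the pose to reach, as a shift and turn from the pose commanded when the call began; what a row does not reach only later rows make up. A row lasts 1/10 s, in which the tool goes at most 50 mm and 8.59 degrees, less where a joint would pass 70% of its speed; a pose out of reach is approached as far as the arm can. A call with a gripper value outside its range is refused whole. The fingers move at their own pace and stop on an object; "grip_force" is the grip in N (left out, the last holds). Time passes only in rows, so rows that repeat a pose let the fingers close. It gives the time, the measured TCP pose, the force and the opening at its end, in the units of the state.
- env.get_obs(): the state, without advancing time (a new reading comes with each control period).
- env.read_camera(name): name is "side" or "top" or "wrist"; returns (picture, depth): 400x640x3 uint8, red, green, blue; 400x640 float32, m along the optical axis (not along the pixel's ray), 0 where there is no reading.
- env.get_calibration(name): a dict with "K" (3x3 intrinsics, pixels), "camera_from_world" (4x4, takes a point from world to camera coordinates); the wrist camera has in their place "T_tool_cam" (4x4, takes a point from camera to tool coordinates, whose origin is the TCP and whose axes are the tool frame's). Camera axes: x right, y down, z forward; pixel columns grow to the right and rows downward; lengths in m; the calibration is good to about 2 mm. A picture is of the moment at which its call begins: read the wrist's pose just before it. get_calibration takes no time and is no camera call.
- env.sign_off(): hands the job in, once; it reports no verdict.
The state is a dict: "time_s": time; "qpos": joint angles; "joint_velocities": joint speeds; "effort": joint torques, N m; "tool_pos": TCP position; "tool_rot": TCP orientation; "force": force on the tool from outside, world axes, zero at the start; "wrist_torque": the same for the moment, N m; "grip_width": finger opening in m.
Only numpy, scipy, OpenCV 4.12 (cv2) and the standard library are available. Lean on these libraries where they do the work, as an engineer would, in place of code of your own. Each camera call takes 0.05 s, during which the arm holds its last target.

### The job

Put the loose brass die upright into the empty brass socket of the round die plate and let go of it. Then push the plate round counter-clockwise (seen from above) by one of its red pegs, gently and without forcing it, until it clicks fully home in its next detent, and leave it there. Leave everything else on the bench where it is.

Things in the scene. Friction and masses are not known exactly. Their poses are not given: they have to be found in the camera images.
- die_center (a point): loose brass-coloured setting die, a turned piece 62 mm tall standing upright on the bench, about 140 g; this point is its centre, 31 mm above its foot, z up along its axis. Shank 16 mm in diameter (foot chamfered) up to 13 mm; body to grip 26 mm in diameter from 15 to 56 mm above the foot; tapers to 19 mm at the top
- socket (a point): the one empty socket of the die plate: brass-coloured collar, outer diameter 37 mm, 9 mm tall, round hole 21 mm wide and 9 mm deep; this point is the middle of the hole's floor (level with the plate's top face, 64 mm above the bench), z up, 78 mm from hub; it turns with the plate. A seated die has its foot on that floor, its centre 31 mm above this point
- hub (a point): centre of the round aluminium die plate (diameter 270 mm, 12 mm thick) on its top face, 64 mm above the bench; the plate turns about the fixed vertical axis here. Dark boss at the hub, 44 mm wide, 24 mm high. Six sockets 60 degrees apart, 78 mm from the hub; five hold fixed steel dies up to 62 mm above the plate. Below: round green housing, foot 280 mm wide
- peg (a point): one of six upright red pegs fixed on the plate, 12 mm in diameter, 55 mm tall; this point is half-way up it (27 mm above the plate's top face). The pegs stand 115 mm from hub, 60 degrees apart, half-way between sockets; this one is 30 degrees counter-clockwise of socket. All six will do for pushing; they turn with the plate
- mark (a point): red block on the rim of the fixed housing, 132 mm from the hub and lower than the plate; it shows only roughly where the empty socket comes to stand at the next detent (within about 0.18 rad, since the detent's own place is adjustable and cannot be seen)
- plate (a joint): plate angle, rad, growing counter-clockwise from above; 0 when socket points at mark. Starts between detents, at -0.75 to -0.35; next detent at -0.18 to 0.18, detents 1.047 apart. Drag 3 to 8 N at a peg; stays where left. Drag fades as the ball enters the notch (last 0.1 rad), then resistance climbs steeply past 11 N: it is home. Some 18 N or more would push it out again
- detent (a joint): spring-loaded ball of the detent hidden in the housing, m: 0 or slightly less when the ball is fully home in a notch (under 0.0015 counts as home), about 0.003 while the plate is between detents
- spare_a_center (a point): centre of a loose steel-coloured spare die, same shape as the brass one: leave it alone
- spare_b_center (a point): centre of a loose black spare die, same shape: leave it alone
- mallet: wooden mallet lying on the bench, head 44 mm thick, origin under its head, handle towards its -x: bystander
- screwdriver: screwdriver lying on the bench along its x: bystander
- bowl: small blue bowl 100 mm wide and 40 mm high, origin under its centre: bystander
- jar: amber jar 64 mm wide and 85 mm high, origin under its centre: bystander
- tin: blue open tin 90 x 130 x 35 mm with snaps in it, origin under its centre: bystander
Things that resemble listed ones, but are neither listed nor needed, are in the scene too. What is shaped like the part that bears die_center but blue or green is not meant.

How it is judged:
By the outcome, as a careful person would: the job done as asked, in the order asked, and still so for the second after the job is handed in, with the robot touching nothing.
It also fails if it takes over 61 s, if anything falls off the work surface, if the arm or the gripper's body presses on something with over 40 N, if the wrist force passes 120 N, or if a joint passes its speed limit or range.

## Working session

There is one attempt and no reset: what is moved stays moved. The work goes in short steps, Python scripts to look and compute and a tool call to move; the robot and the scene stay as the last step left them, time stands still between calls to the robot, and variables do not carry over. Pictures are saved under pics/ and viewed, and the job is handed in when it is done.

Besides the shell and the picture viewer there is one more tool, called after "Emit:" as a command line: name --pt "numbers of a row" for each row, then --argument value for the rest. carry_out: Moves the arm, as the interface text tells. Its arguments: {"type":"object","properties":{"increments":{"type":"array"},"grip_force":{"type":"number"}},"required":["increments"]}

```bash
mkdir -p pics; cat > h.py <<'E'
import numpy as np, cv2
from cell import env
def cam(n):
    o=env.get_obs(); p,d=env.read_camera(n); c=env.get_calibration(n); return p,d,c,o
def save(p,f): cv2.imwrite('pics/'+f,cv2.cvtColor(p,cv2.COLOR_RGB2BGR))
E
python3 - <<'E'
from h import *
for n in('side','top','wrist'):
    p,d,c,o=cam(n); save(p,n+'0.png'); np.savez(n+'0.npz',p=p,d=d); print(n,c)
print(o)
E
```

```text
side {'K': array([[446.43314387,   0.        , 311.32019231],
       [  0.        , 446.43314387, 204.42845967],
       [  0.        ,   0.        ,   1.        ]]), 'camera_from_world': array([[-0.87522414, -0.48366026, -0.00744653,  0.48137994],
       [-0.28296184,  0.52440768, -0.80307483,  0.21824307],
       [ 0.3923204 , -0.7007634 , -0.59583166,  0.9680889 ],
       [ 0.        ,  0.        ,  0.        ,  1.        ]])}
top {'K': array([[382.83299658,   0.        , 325.37995395],
       [  0.        , 382.83299658, 202.91295172],
       [  0.        ,   0.        ,   1.        ]]), 'camera_from_world': array([[ 0.0178048 , -0.99982539, -0.00567251, -0.01236291],
       [-0.99814214, -0.01744362, -0.05837793,  0.56751409],
       [ 0.05826879,  0.00670138, -0.99827844,  1.17653725],
       [ 0.        ,  0.        ,  0.        ,  1.        ]])}
wrist {'K': array([[297.04674149,   0.        , 317.84465911],
       [  0.        , 297.04674149, 197.60789378],
       [  0.        ,   0.        ,   1.        ]]), 'T_tool_cam': array([[ 9.99999838e-01,  5.14932264e-04, -2.44092153e
[... 277 characters left out ...]
00e+00]])}
{'time_s': 0.1, 'qpos': array([76.15178085, 18.43665437, -4.01505107, 83.16937848,  1.29528559,
       78.5394147 , -3.25913873]), 'joint_velocities': array([-0.02280469, -0.1791391 ,  0.02288551, -0.14894861,  0.1260191 ,
        0.01594398,  0.01867116]), 'effort': array([ 6.68074190e-04, -4.92571270e+01, -4.05641366e-01, -3.13402569e+01,
       -6.42520166e-02,  3.94469930e-02,  8.73410340e-05]), 'tool_pos': array([ 0.16437863, -0.62868538,  0.4037368 ]), 'tool_rot': array([ 1.79994140e+02,  1.00201701e-01, -7.53416965e+01]), 'force': array([ 0.34890233,  0.2145532 , -0.82020524]), 'wrist_torque': array([ 0.04042156, -0.01721238,  0.00257866]), 'grip_width': 0.0871319733542102}
```

View pics/side0.png

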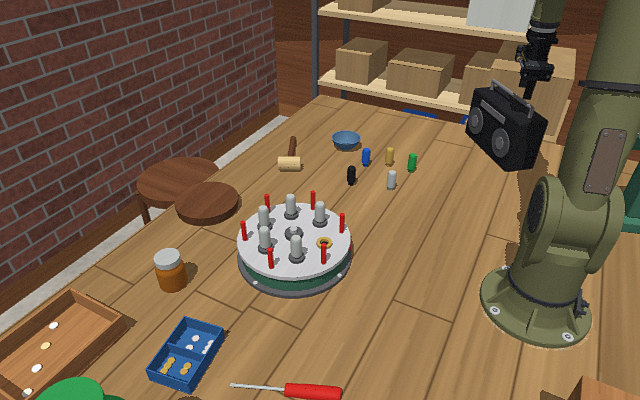

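View pics/top0.png

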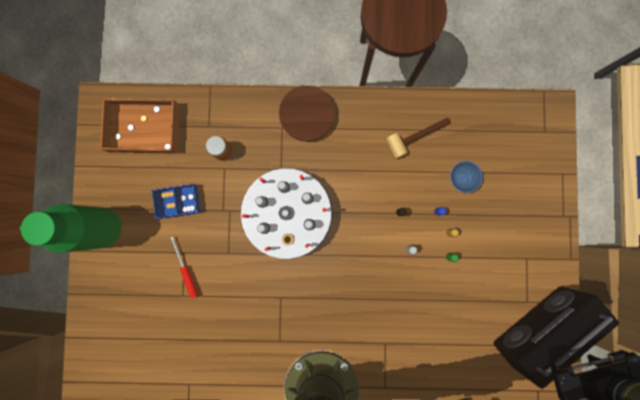

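View pics/wrist0.png

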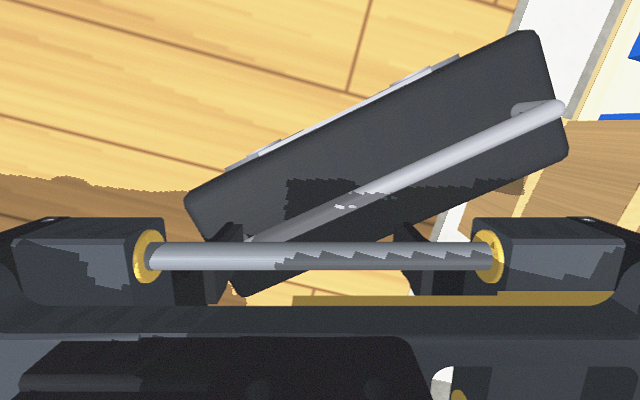

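The side view shows the brass die at about (390,157), between the blue and green lookalikes. The black spare is at (351,175) and the steel one at (391,180). The plate is at (295,240) with its empty socket at (325,242). In the top view these are brass (454,232) and socket (288,240). A dark boombox-like object is near the gripper.

```bash
cat >> h.py <<'E'
def ray(c,u,v):
    T=np.linalg.inv(c['camera_from_world']); r=np.linalg.inv(c['K'])@[u,v,1]; return T[:3,3],T[:3,:3]@r
def onz(c,u,v,z):
    o,r=ray(c,u,v); return o+r*(z-o[2])/r[2]
def cloud(c,d):
    v,u=np.mgrid[:d.shape[0],:d.shape[1]]; T=np.linalg.inv(c['camera_from_world'])
    P=np.stack([(u-c['K'][0,2])/c['K'][0,0]*d,(v-c['K'][1,2])/c['K'][1,1]*d,d],-1)
    return P@T[:3,:3].T+T[:3,3]
def tri(c1,p1,c2,p2):
    o1,r1=ray(c1,*p1);o2,r2=ray(c2,*p2)
    s=np.linalg.lstsq(np.stack([r1,-r2],1),o2-o1,rcond=None)[0]
    a,b=o1+s[0]*r1,o2+s[1]*r2; return (a+b)/2,np.linalg.norm(a-b)
E
python3 - <<'E'
from h import *
np.set_printoptions(precision=4,suppress=True)
cs={n:env.get_calibration(n) for n in('side','top')}
for n in cs:
    z=np.load(n+'0.npz');p,d=z['p'],z['d'];P=cloud(cs[n],d)
    h=cv2.cvtColor(p,cv2.COLOR_RGB2HSV)
    for nm,lo,hi in(('brass',(18,110,90),(30,255,255)),('red',(0,190,110),(6,255,255)),('red2',(174,190,110),(180,255,255))):
        m=cv2.inRange(h,lo,hi); k,l,s,ce=cv2.connectedComponentsWithStats(m)
        for i in range(1,k):
            if s[i,4]>=4:
                q=P[(l==i)&(d>0)]
                print(n,nm,s[i],ce[i],np.median(q,0) if len(q) else None, q[:,2].max() if len(q) else None)
    box={'side':(slice(80,175),slice(465,550)),'top':(slice(285,395),slice(495,620))}[n]
    q=P[box].reshape(-1,3); g=p[box].reshape(-1,3).max(1)<75; q=q[g&(d[box].ravel()>0)]; print('dark',np.percentile(q,[1,25,50,75,99],axis=0))
    a={'side':p[185:300,220:370],'top':p[160:265,235:345]}[n]
    save(cv2.resize(a,None,fx=5,fy=5,interpolation=cv2.INTER_CUBIC),n+'_z.png')
    print([onz(cs[n],*uv,0.06) for uv in ([(390,157),(391,180),(351,175)] if n=='side' else [(454,232),(413,250),(403,212)])])
E
```

```text
side brass [338   0  12   9  31] [343.0645   4.3548] [ 1.1668 -1.4622  0.2072] 0.22432063033970462
side brass [346   1   7   2   7] [349.       1.5714] [ 1.135  -1.4607  0.2213] 0.22439533476402995
side brass [361   0   4   4   7] [362.5714   1.2857] [ 1.0548 -1.4601  0.2317] 0.23842193972298276
side brass [370   2   3   4   6] [371.1667   3.3333] [ 1.0114 -1.4651  0.2248] 0.23016569710067247
side brass [354   4  12   8  30] [359.7333   7.2667] [ 1.0697 -1.4603  0.2019] 0.21632059391439284
side brass [371   7   1   4   4] [371.    8.5] [ 1.0078 -1.4568  0.2019] 0.2097021440267528
side brass [352  40  14  11  37] [358.0811  44.8378] [ 1.1333 -1.5921 -0.0341] -0.031059454853604063
side brass [376  40   3   4   6] [377.      41.6667] [ 1.0578 -1.7024 -0.0345] -0.031373336495042814
side brass [380  41   3   3   4] [381.25  42.25] [ 1.0283 -1.7063 -0.0344] -0.02902655158970091
side brass [501  41   9  10  24] [504.5     45.0417] [ 0.361  -1.6702  0.0509] 0.05533178625754698
side brass [370  43   2   3   4] [370.5  44. ] [ 1.0687 -1.6388 -0.0329] -0.027790489287743525
side brass [510  42  
[... 28230 characters left out ...]
82 234  11  11  69] [287.3768 239.029 ] [0.4554 0.108  0.0731] 0.078575841064215
top brass [ 88 248  18   3  20] [ 96.4 248.9] [0.4108 0.7138 0.0014] 0.005777914705989318
top brass [ 72 251   9   1   9] [ 76. 251.] [0.4033 0.7792 0.0012] 0.003974049308447913
top brass [445 252  14  11  28] [449.4643 258.1071] [ 0.3982 -0.389   0.001 ] 0.022670379859677015
top red [180 266  18  32 262] [188.5496 281.9504] [0.3169 0.4129 0.0244] 0.03200791156166338
dark [[ 0.0728 -1.2497 -0.6009]
 [ 0.1677 -0.679   0.1124]
 [ 0.1953 -0.6173  0.168 ]
 [ 0.2442 -0.5738  0.2025]
 [ 0.3209 -0.5261  0.4017]]
[array([ 0.4849, -0.3879,  0.06  ]), array([ 0.4292, -0.266 ,  0.06  ]), array([ 0.5419, -0.2356,  0.06  ])]
```

View pics/side_z.png

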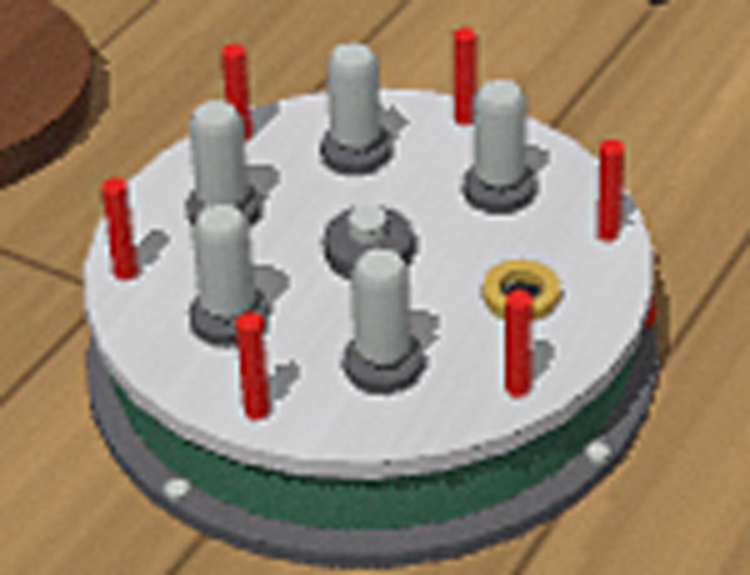

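View pics/top_z.png

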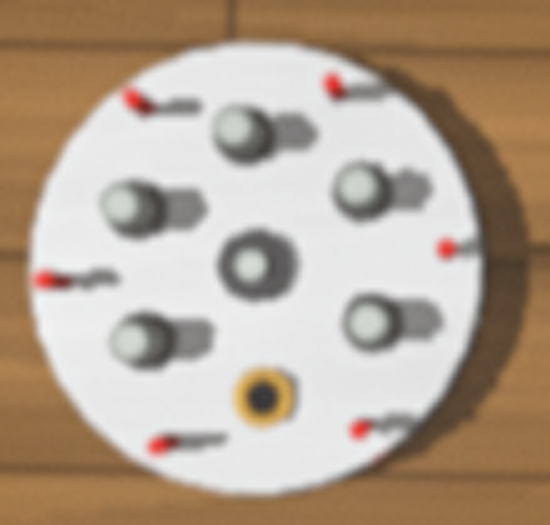

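```bash
python3 - <<'E'
from h import *
np.set_printoptions(precision=4,suppress=True)
cs={n:env.get_calibration(n) for n in('side','top')}
z=np.load('top0.npz');p=z['p'];h=cv2.cvtColor(p,cv2.COLOR_RGB2HSV)
m=((h[...,1]<25)&(h[...,2]>150)).astype(np.uint8)[160:265,235:345]
ct=max(cv2.findContours(m,cv2.RETR_EXTERNAL,cv2.CHAIN_APPROX_NONE)[0],key=cv2.contourArea)
e=cv2.fitEllipse(cv2.convexHull(ct)); print(e)
hub=onz(cs['top'],e[0][0]+235,e[0][1]+160,.064); print('hub top',hub)
s=onz(cs['top'],287.38,239.03,.073); print('socket top',s,np.linalg.norm(s[:2]-hub[:2]),np.degrees(np.arctan2(*(s-hub)[1::-1])))
# pegs from side tops
z=np.load('side0.npz');p=z['p'];h=cv2.cvtColor(p,cv2.COLOR_RGB2HSV)
m=cv2.inRange(h,(0,150,90),(6,255,255))|cv2.inRange(h,(174,150,90),(180,255,255))
k,l,st,ce=cv2.connectedComponentsWithStats(m[:300]);Q=[]
for i in range(1,k):
    if 30<st[i,4]<200 :
        q=onz(cs['side'],*ce[i],.0915);Q.append(q);print('peg',st[i],q)
    elif st[i,4]>3: print('oth',st[i],ce[i],onz(cs['side'],*ce[i],.04))
Q=np.array(Q)[:,:2];A=np.c_[2*Q,np.ones(len(Q))];x=np.linalg.lstsq(A,(Q**2).sum(1),rcond=None)[0]
print('hub side',x[:2],np.sqrt(x[2]+x[:2]@x[:2]),np.degrees(np.arctan2(Q[:,1]-x[1],Q[:,0]-x[0])))
m=cv2.inRange(h,(18,100,60),(32,255,255))[140:170,383:397]; print(cv2.connectedComponentsWithStats(m)[2:])
E
```

```text
((50.753326416015625, 53.160728454589844), (89.36773681640625, 90.0332260131836), 29.639129638671875)
hub top [0.5321 0.1152 0.064 ]
socket top [0.4555 0.1076 0.073 ] 0.07697187602197249 -174.31954176381385
peg [311 190   4  20  70] [ 0.549  -0.0052  0.0915]
peg [264 194   6  19  59] [0.6473 0.0554 0.0915]
peg [340 213   5  20  80] [0.4437 0.0431 0.0915]
peg [240 220   7  21  84] [0.6314 0.1779 0.0915]
peg [321 243   6  21 102] [0.4326 0.1583 0.0915]
peg [267 247   7  22 103] [0.527  0.2248 0.0915]
oth [349 246   2   4   5] [349.8 247.8] [0.4103 0.0631 0.04  ]
hub side [0.5399 0.1089] 0.11674966299851762 [ -85.4293  -26.509  -145.6191   37.0107  155.2785   96.3375]
(array([[  0,   0,  14,  30, 248],
       [  5,   0,   2,   2,   2],
       [ 12,   0,   1,   2,   2],
       [  0,   3,   1,   1,   1],
       [  2,   2,   1,   1,   1],
       [  2,   5,   2,   2,   2],
       [  2,   7,  11,  23, 151],
       [ 13,   8,   1,   2,   2],
       [ 13,  14,   1,   1,   1],
       [ 12,  16,   2,   2,   2],
       [  0,  19,   1,   1,   1],
       [ 12,  19,   1,   1,   1],
       [  0,  21,   1,   1,   1],
       [ 11,  23,   1,   1,   1],
       [ 13,  25,   1,   1,   1],
       [  8,  27,   1,   1,   1],
       [  0,  29,   1,   1,   1],
       [ 12,  28,   1,   1,   1]], dtype=int32), array([[ 6.6815, 13.6694],
       [ 5.5   ,  0.5   ],
       [12.    ,  0.5   ],
       [ 0.    ,  3.    ],
       [ 2.    ,  2.    ],
       [ 2.5   ,  5.5   ],
       [ 6.0331, 16.0728],
       [13.    ,  8.5   ],
       [13.    , 14.    ],
       [12.5   , 16.5   ],
       [ 0.    , 19.    ],
       [12.    , 19.    ],
       [ 0.    , 21.    ],
       [11.    , 23.    ],
       [13.    , 25.    ],
       [ 8.    , 27.    ],
       [ 0.    , 29.    ],
       [12.    , 28.    ]]))
```

Emit:
carry_out --pt "0 0 0.05 0 -1" --pt "0 0 0.1 0 -1" --pt "0.05 0.03 0.1 0 -1" --pt "0.09 0.06 0.1 0 -1" --pt "0.13 0.09 0.1 0 -1" --pt "0.17 0.12 0.1 0 -1" --pt "0.21 0.15 0.1 0 -1" --pt "0.25 0.18 0.08 0 -1" --pt "0.29 0.21 0.05 0 -1" --pt "0.32 0.24 0.0 0 -1" --pt "0.32 0.24 -0.04 0 -1" --pt "0.32 0.24 -0.04 0 -1" --pt "0.32 0.24 -0.04 0 -1"

```text
time_s: 1.45
tool_pos: [0.4846, -0.3868, 0.3606]
tool_rot: [179.8, 0.4, -75.2]
force: [0.4, -0.5, -0.1]
grip_width: 0.0872
```

```bash
cat >> h.py <<'E'
from scipy.spatial.transform import Rotation as R
def wcam():
    p,d,c,o=cam('wrist'); T=np.eye(4);T[:3,:3]=R.from_euler('xyz',o['tool_rot'],degrees=True).as_matrix();T[:3,3]=o['tool_pos']
    c['camera_from_world']=np.linalg.inv(T@c['T_tool_cam']); return p,d,c,o
E
python3 - <<'E'
from h import *
p,d,c,o=wcam(); save(p,'w1.png'); np.savez('w1.npz',p=p,d=d,T=c['camera_from_world'])
P=cloud(c,d);h=cv2.cvtColor(p,cv2.COLOR_RGB2HSV)
m=(P[...,2]>.02)&(P[...,2]<.08)&(d>0)
k,l,s,ce=cv2.connectedComponentsWithStats(m.astype(np.uint8))
for i in range(1,k):
    if s[i,4]>150:
        g=l==i;top=g&(P[...,2]>.058); print(s[i],p[g].mean(0),ce[i],P[top].mean(0),P[g][:,2].max(),P[top].min(0),P[top].max(0))
print(o['tool_pos'],[onz(env.get_calibration('side'),389,156,.031)])
E
```

```text
<stdin>:8: RuntimeWarning: Mean of empty slice.
  ret = um.true_divide(
Traceback (most recent call last):
ValueError: zero-size array to reduction operation minimum which has no identity
```

View pics/w1.png

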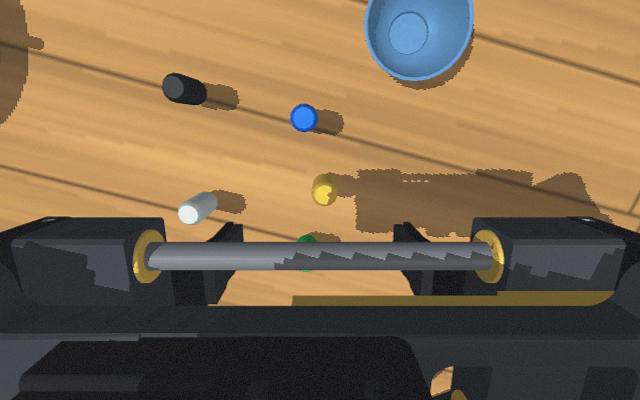

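The brass die shows at (323,190), blue at (303,117), steel at (197,207), and green at (305,240), partly behind the gripper.

```bash
python3 - <<'E'
from h import *
np.set_printoptions(precision=4,suppress=True)
z=np.load('w1.npz');p,d=z['p'],z['d'];c=env.get_calibration('wrist');c['camera_from_world']=z['T']
P=cloud(c,d);h=cv2.cvtColor(p,cv2.COLOR_RGB2HSV)
for nm,lo,hi in(('brass',(20,150,130),(30,255,255)),('blue',(105,180,80),(120,255,255)),('green',(55,150,50),(75,255,255))):
    m=cv2.inRange(h,lo,hi);m[:, :280]=0;m[:,350:]=0;m[:90]=0;m[260:]=0
    k,l,s,ce=cv2.connectedComponentsWithStats(m);i=1+np.argmax(s[1:,4]);g=(l==i)
    Z=P[g][:,2];t=g&(P[...,2]>Z.max()-.008)
    print(nm,s[i],ce[i],Z.max(),'top px',np.argwhere(t).mean(0)[::-1],P[t].mean(0),P[t].min(0),P[t].max(0),'ray62',onz(c,*np.argwhere(t).mean(0)[::-1],.060), 'all@35',onz(c,*ce[i],.04))
a=p[165:215,290:360];save(cv2.resize(a,None,fx=10,fy=10,interpolation=cv2.INTER_CUBIC),'w1z.png')
T=z['T'];q=T[:3,:3]@[.4846,-.3868,.04]+T[:3,3];print((c['K']@q/q[2])[:2])
print(onz(env.get_calibration('side'),389,156,.031))
E
```

```text
brass [312 174  25  32 565] [323.3912 191.0885] 0.3409995907725929 top px [334. 194.] [ 0.5478 -0.3691  0.341 ] [ 0.5478 -0.3691  0.341 ] [ 0.5478 -0.3691  0.341 ] ray62 [ 0.486  -0.3997  0.06  ] all@35 [ 0.4817 -0.3904  0.04  ]
blue [291 105  27  27 564] [303.7872 117.7305] 0.3409995907725929 top px [291. 120.] [ 0.5478 -0.3691  0.341 ] [ 0.5478 -0.3691  0.341 ] [ 0.5478 -0.3691  0.341 ] ray62 [ 0.543  -0.3429  0.06  ] all@35 [ 0.5479 -0.3526  0.04  ]
green [298 235  19   7  85] [306.5294 238.7294] 0.036108632650143024 top px [304.9091 240.0606] [ 0.4204 -0.3857  0.0313] [ 0.4163 -0.3939  0.0282] [ 0.4221 -0.3786  0.0361] ray62 [ 0.4322 -0.3842  0.06  ] all@35 [ 0.4259 -0.3866  0.04  ]
[320.7565 187.6182]
[ 0.4879 -0.3993  0.031 ]
```

View pics/w1z.png

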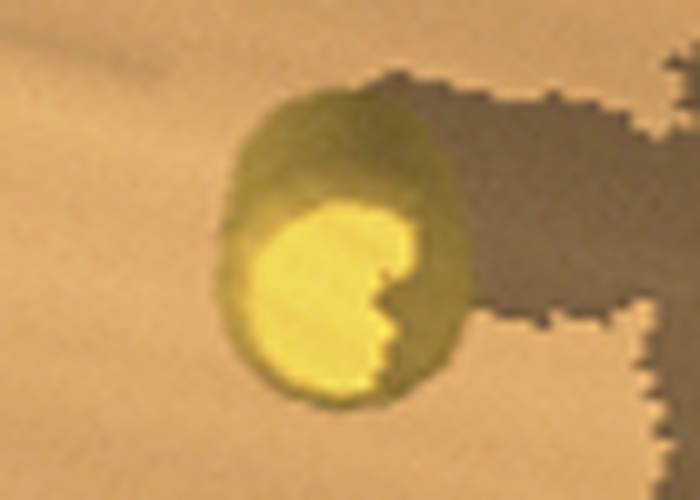

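```bash
python3 - <<'E'
from h import *
np.set_printoptions(precision=4,suppress=True)
z=np.load('w1.npz');c=env.get_calibration('wrist');c['camera_from_world']=z['T']
print('brass',onz(c,323.5,194.4,.062),'blue',onz(c,303.5,117.5,.062),'steel',onz(c,190,214,.062))
print('outline mid',onz(c,323.9,193.5,.05))
P=cloud(c,z['d']);print(P[194,318:330:3])
print(onz(env.get_calibration('top'),452.5,232.4,.055),env.get_obs()['tool_pos'])
E
```

```text
brass [ 0.4834 -0.3898  0.062 ] blue [ 0.548  -0.3535  0.062 ] steel [ 0.4303 -0.2679  0.062 ]
outline mid [ 0.4817 -0.3908  0.05  ]
[[ 0.4826 -0.3845  0.0627]
 [ 0.4834 -0.3873  0.0629]
 [ 0.4839 -0.3902  0.062 ]
 [ 0.4847 -0.3929  0.0621]]
[ 0.4836 -0.3851  0.055 ] [ 0.4844 -0.3884  0.3633]
```

Emit:
carry_out --pt "-0.001 -0.0005 -0.05 0 -1" --pt "-0.001 -0.0005 -0.1 0 -1" --pt "-0.001 -0.0005 -0.13 0 -1" --pt "-0.001 -0.0005 -0.157 0 -1" --pt "-0.001 -0.0005 -0.157 0 -1" --pt "-0.001 -0.0005 -0.157 0 -1" --pt "-0.001 -0.0005 -0.157 0 1" --pt "-0.001 -0.0005 -0.157 0 1" --pt "-0.001 -0.0005 -0.157 0 1" --pt "-0.001 -0.0005 -0.157 0 1" --pt "-0.001 -0.0005 -0.157 0 1" --pt "-0.001 -0.0005 -0.157 0 1" --pt "-0.001 -0.0005 -0.157 0 1" --pt "-0.001 -0.0005 -0.157 0 1" --pt "-0.001 -0.0005 -0.157 0 1" --grip_force 25

```text
time_s: 3.0
tool_pos: [0.4834, -0.3894, 0.2077]
tool_rot: [180.0, -0.0, -75.3]
force: [0.9, 0.1, -1.2]
grip_width: 0.0255
```

Emit:
carry_out --pt "0 0 0.03 0 1" --pt "0 0 0.08 0 1" --pt "0 0 0.13 0 1" --pt "0 0 0.19 0 1" --pt "0 0.03 0.19 0 1" --pt "0 0.07 0.19 0 1" --pt "0 0.11 0.19 0 1" --pt "0 0.15 0.19 0 1" --pt "0 0.19 0.19 0 1" --pt "0 0.23 0.19 0 1" --pt "0 0.27 0.19 0 1" --pt "0 0.31 0.19 0 1" --pt "-0.01 0.35 0.19 0 1" --pt "-0.02 0.39 0.19 0 1" --pt "-0.03 0.43 0.19 0 1" --pt "-0.04 0.47 0.19 0 1" --pt "-0.045 0.495 0.19 0 1" --pt "-0.045 0.495 0.19 0 1" --pt "-0.045 0.495 0.19 0 1" --pt "-0.045 0.495 0.19 0 1"

```text
time_s: 5.0
tool_pos: [0.4386, 0.1044, 0.3975]
tool_rot: [180.0, -0.0, -75.4]
force: [-0.4, 0.0, -1.8]
grip_width: 0.0254
```

```bash
python3 - <<'E'
from h import *
p,d,c,o=wcam(); save(p,'w2.png'); np.savez('w2.npz',p=p,d=d,T=c['camera_from_world'])
print(o['tool_pos'],o['tool_rot'],o['grip_width'],o['force'])
E
```

```text
[0.43860147 0.1044026  0.39752853] [ 1.79961610e+02 -2.74731519e-02 -7.54436534e+01] 0.025403287672915754 [-0.36496433  0.04103222 -1.84317245]
```

View pics/w2.png

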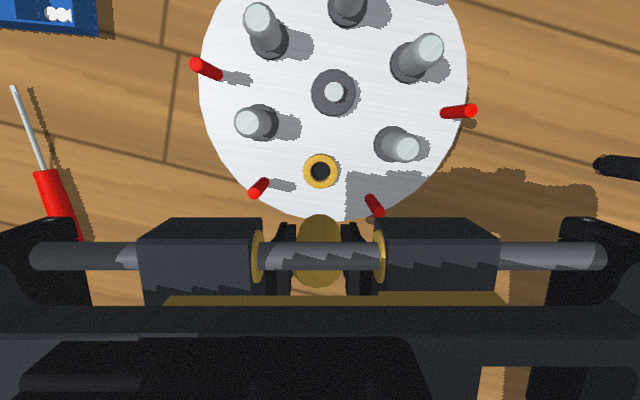

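Collar at (320,171), hub boss at (333,92), nearest pegs at (258,188) and (374,205). The held die's lower end is at (319,216).

```bash
cat > m2.py <<'E'
from h import *
np.set_printoptions(precision=4,suppress=True)
z=np.load('w2.npz');p=z['p'];c=env.get_calibration('wrist');c['camera_from_world']=z['T'];d=z['d'];P=cloud(c,d)
h=cv2.cvtColor(p,cv2.COLOR_RGB2HSV)
m=cv2.inRange(h,(18,130,100),(32,255,255));m[:140]=0;m[205:]=0
ct=max(cv2.findContours(m,cv2.RETR_EXTERNAL,cv2.CHAIN_APPROX_NONE)[0],key=cv2.contourArea)
e=cv2.fitEllipse(ct);print('collar',e);s=onz(c,*e[0],.073);print('socket',s, 'depth z',P[171,307],P[171,333])
m=cv2.inRange(h,(0,0,0),(180,90,60));m[:160]=0;m[183:]=0;m[:,:308]=0;m[:,333:]=0
k,l,st,ce=cv2.connectedComponentsWithStats(m);i=1+np.argmax(st[1:,4]);print('hole',st[i],ce[i],onz(c,*ce[i],.066))
# plate rim
w=((h[...,1]<30)&(h[...,2]>140)).astype(np.uint8);w[215:]=0;w[:,:195]=0;w[:,475:]=0
ct=max(cv2.findContours(w,cv2.RETR_EXTERNAL,cv2.CHAIN_APPROX_NONE)[0],key=cv2.contourArea)[:,0]
hl=cv2.convexHull(ct)[:,0];hl=hl[(hl[:,1]>3)&(hl[:,1]<205)]
X=np.array([onz(c,*q,.064)[:2] for q in hl]);A=np.c_[2*X,np.ones(len(X))];x=np.linalg.lstsq(A,(X**2).sum(1),rcond=None)[0];print('plate',x[:2],np.sqrt(x[2]+x[:2]@x[:2]))
hub=x[:2];print('r',np.linalg.norm(s[:2]-hub),np.degrees(np.arctan2(*(s[:2]-hub)[::-1])))
m=cv2.inRange(h,(0,160,80),(6,255,255))|cv2.inRange(h,(174,160,80),(180,255,255));m[220:]=0;m[:,:180]=0
k,l,st,ce=cv2.connectedComponentsWithStats(m)
for i in range(1,k):
    if st[i,4]>40:
        q=onz(c,*ce[i],.0915)[:2];print('peg',st[i],q,np.linalg.norm(q-hub),np.degrees(np.arctan2(*(q-hub)[::-1])))
a=p[140:300,250:390];save(cv2.resize(a,None,fx=5,fy=5,interpolation=cv2.INTER_CUBIC)[:600],'w2z.png')
T=c['T_tool_cam'];Ti=np.linalg.inv(T)
for r,zz in((8,.2077),(6.5,.2077),(13,.1927)):
    t=np.linspace(0,2*np.pi,73);pts=np.stack([r/1e3*np.cos(t),r/1e3*np.sin(t),0*t+zz,0*t+1]);q=(Ti@pts)[:3];u=c['K']@q;u=u[:2]/u[2];print(r,zz,u.min(1),u.max(1))
E
python3 m2.py
```

```text
collar ((320.1258239746094, 170.88575744628906), (33.178741455078125, 33.314697265625), 21.678157806396484)
socket [0.4564 0.1073 0.073 ] depth z [0.4529 0.1204 0.0734] [0.4598 0.0945 0.0745]
hole [311 162  19  18 251] [320.1713 170.8207] [0.4554 0.107  0.066 ]
plate [0.5334 0.1149] 0.13418494559997615
r 0.07740985257871183 -174.36905586891902
peg [189  57  34  24 428] [0.5227 0.2319] 0.117469959731055 95.22654411132345
peg [440 104  38  15 434] [ 0.5456 -0.0026] 0.11813483149898817 -84.07582230330948
peg [247 178  22  21 260] [0.4269 0.1634] 0.11701374393660799 155.52472555498125
peg [365 194  21  23 267] [0.4389 0.0464] 0.11675424378396417 -144.07770411879068
8 0.2077 [307.116  213.3277] [331.0392 236.0141]
6.5 0.2077 [309.3587 215.4924] [328.7963 233.9245]
13 0.1927 [298.1923 212.6867] [340.1408 252.201 ]
```

View pics/w2z.png

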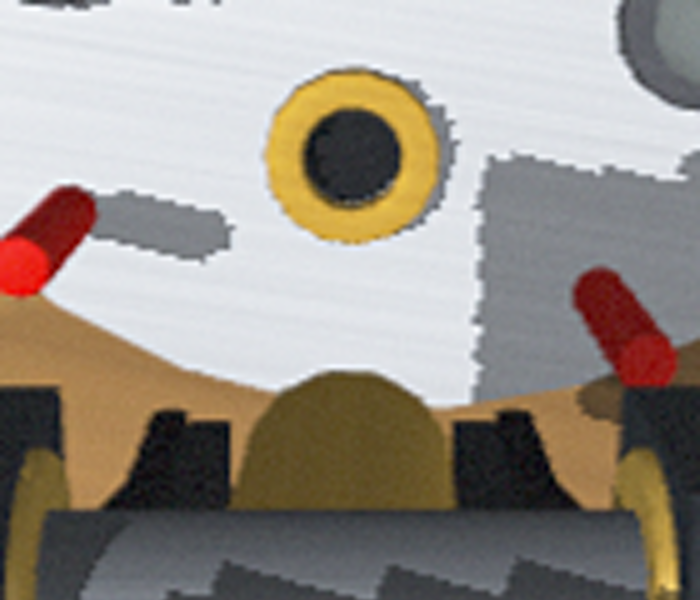

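Emit:
carry_out --pt "0.01 0.002 0 0 1" --pt "0.018 0.003 -0.02 0 1" --pt "0.018 0.003 -0.05 0 1" --pt "0.018 0.003 -0.08 0 1" --pt "0.018 0.003 -0.1 0 1" --pt "0.018 0.003 -0.105 0 1" --pt "0.018 0.003 -0.105 0 1" --pt "0.018 0.003 -0.105 0 1" --pt "0.018 0.003 -0.105 0 1"

```text
time_s: 5.95
tool_pos: [0.4572, 0.1087, 0.2941]
tool_rot: [-179.9, -0.0, -75.4]
force: [1.4, -0.2, -1.5]
grip_width: 0.0254
```

```bash
python3 - <<'E'
from h import *
p,d,c,o=wcam(); save(cv2.resize(p[120:300,220:420],None,fx=4,fy=3.3),'w3.png')
print(o['tool_pos'],o['tool_rot'],o['force'])
E
```

```text
[0.45722602 0.10873733 0.294113  ] [-1.79859251e+02 -3.09445063e-02 -7.53644466e+01] [ 1.44651073 -0.24717549 -1.48576711]
```

View pics/w3.png

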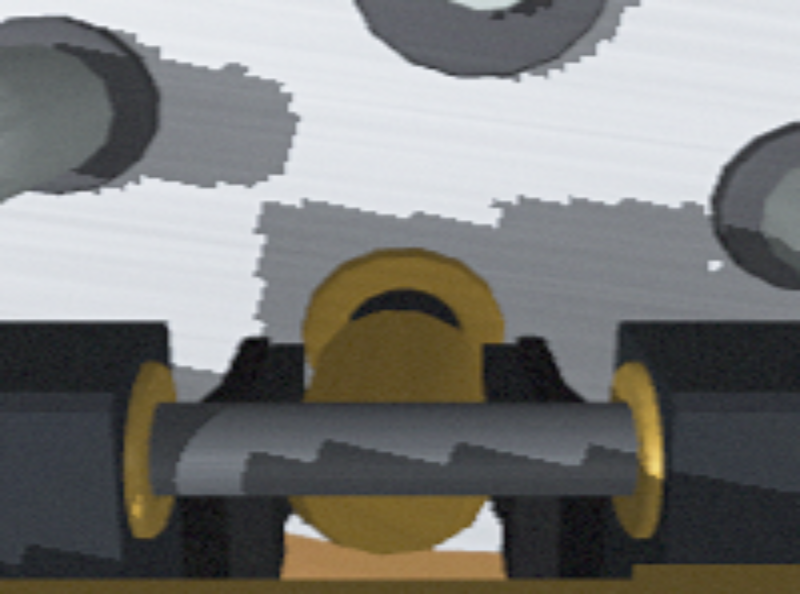

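Emit:
carry_out --pt "0 -0.0015 0 0 1" --pt "0 -0.0015 -0.005 0 1" --pt "0 -0.0015 -0.009 0 1" --pt "0 -0.0015 -0.013 0 1" --pt "0 -0.0015 -0.016 0 1" --pt "0 -0.0015 -0.019 0 1" --pt "0 -0.0015 -0.019 0 1" --pt "0 -0.0015 -0.019 0 1"

```text
time_s: 6.8
tool_pos: [0.4565, 0.1072, 0.2737]
tool_rot: [180.0, 0.0, -75.3]
force: [0.5, 0.2, -1.1]
grip_width: 0.0256
```

Emit:
carry_out --pt "0 0 -0.001 0 1" --pt "0 0 -0.002 0 1" --pt "0 0 -0.002 0 1" --pt "0 0 -0.002 0 1"

```text
time_s: 7.2
tool_pos: [0.4565, 0.1072, 0.2718]
tool_rot: [-180.0, -0.0, -75.3]
force: [0.5, 0.0, -0.4]
grip_width: 0.0253
```

Emit:
carry_out --pt "0 0 0 0 0.3" --pt "0 0 0 0 0.1" --pt "0 0 0 0 -0.1" --pt "0 0 0 0 -0.1" --pt "0 0 0 0 -0.1" --pt "0 0 0 0 -0.1" --pt "0 0 0 0 -0.1" --pt "0 0 0.02 0 -0.1" --pt "0 0 0.05 0 -0.1" --pt "0 0 0.09 0 -0.1" --pt "0 0 0.13 0 -0.1" --pt "0 0 0.13 0 -0.1" --pt "0 0 0.13 0 -0.1"

```text
time_s: 8.5
tool_pos: [0.4566, 0.1073, 0.4026]
tool_rot: [-179.9, -0.1, -75.3]
force: [-0.1, -0.6, -0.7]
grip_width: 0.0477
```

```bash
python3 - <<'E'
from h import *
np.set_printoptions(precision=4,suppress=True)
p,d,c,o=wcam(); save(p,'w4.png');np.savez('w4.npz',p=p,d=d,T=c['camera_from_world'])
p,d,c,o=cam('side'); save(cv2.resize(p[185:300,220:370],None,fx=5,fy=5,interpolation=cv2.INTER_CUBIC),'s4.png')
print(o['tool_pos'],o['grip_width'])
E
```

```text
[0.4562 0.107  0.4013] 0.04773218282088649
```

View pics/w4.png

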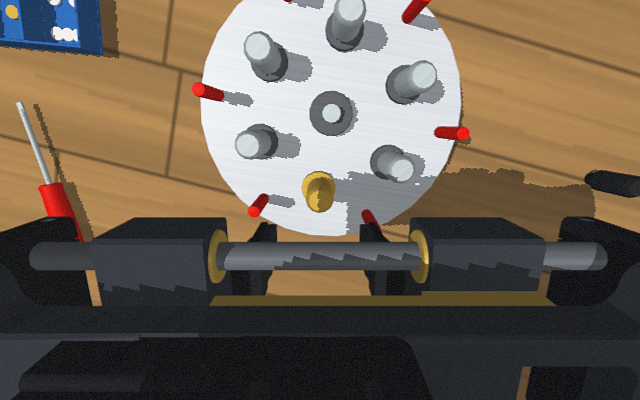

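View pics/s4.png

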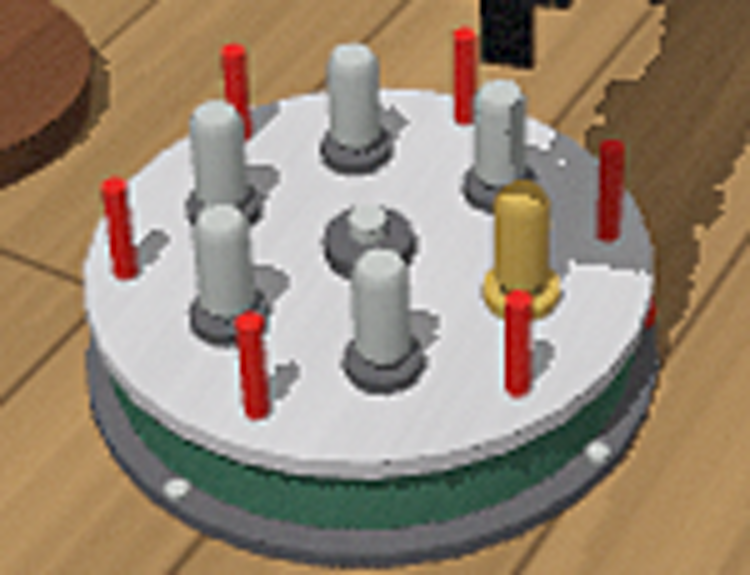

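The brass die stands upright in the socket, flush in height with its neighbours. Next I close the fingers and go in behind the peg at 95° from the hub.

Emit:
carry_out --pt "0.03 0.03 0 0 1" --pt "0.06 0.07 0 0 1" --pt "0.09 0.11 0 0 1" --pt "0.095 0.125 0 0 1" --pt "0.095 0.125 0 0 1" --pt "0.095 0.125 0 0 1" --pt "0.095 0.125 -0.02 0 1" --pt "0.095 0.125 -0.04 0 1" --pt "0.095 0.125 -0.04 0 1" --pt "0.095 0.125 -0.04 0 1"

```text
time_s: 9.6
tool_pos: [0.5513, 0.2308, 0.3621]
tool_rot: [180.0, -0.1, -75.4]
force: [-0.3, -0.2, 0.3]
grip_width: 0.0004
```

```bash
python3 - <<'E'
from h import *
np.set_printoptions(precision=4,suppress=True)
p,d,c,o=wcam(); save(p,'w5.png')
print(o['tool_pos'],o['grip_width'],o['force'])
E
```

```text
[0.5513 0.2308 0.3621] 0.00042253412206755134 [-0.2865 -0.1802  0.3046]
```

View pics/w5.png

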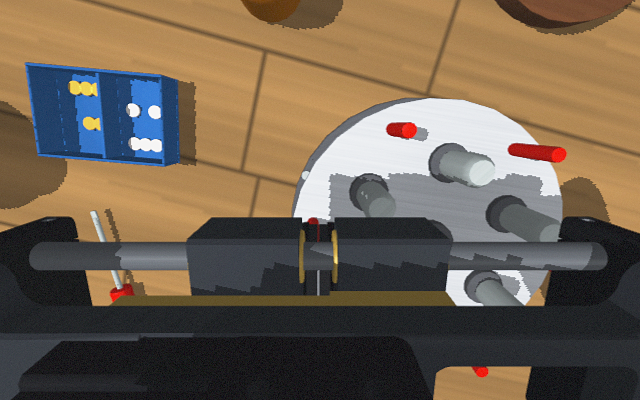

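```bash
python3 - <<'E'
from h import *
np.set_printoptions(precision=1,suppress=True)
p,d,c,o=wcam()
T=c['camera_from_world']
def pr(q): q=T[:3,:3]@q+T[:3,3]; return (c['K']@q/q[2])[:2]
print('peg95 top/foot',pr([.523,.2295,.119]),pr([.523,.2295,.064]),'tip',pr([.5513,.2308,.18]),'tip edge',pr([.5605,.233,.18]),pr([.5421,.228,.18]))
print('peg35',pr([.6269,.1818,.119]))
h=cv2.cvtColor(p,cv2.COLOR_RGB2HSV);print(p[215:245:3,313])
save(cv2.resize(p[200:310,250:390],None,fx=5,fy=5,interpolation=cv2.INTER_CUBIC),'w5z.png')
E
```

```text
peg95 top/foot [311.8 243.2] [312.9 221.6] tip [319.6 239.7] tip edge [319.9 224.4] [320.2 254.8]
peg35 [409.2 131.3]
[[237 239 242]
 [136  74  77]
 [121  20  14]
 [ 47  35  34]
 [ 31  30  33]
 [ 32  30  34]
 [ 40  40  42]
 [ 32  31  33]
 [ 39  34  40]
 [ 55  57  60]]
```

View pics/w5z.png

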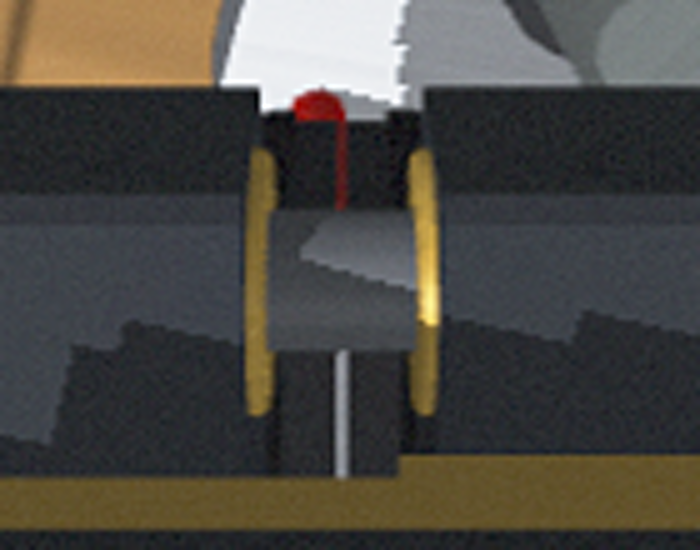

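```bash
python3 - <<'E'
import numpy as np
np.set_printoptions(precision=4,suppress=True)
hub=np.array([.5334,.1149]);cmd=np.array([.551,.232])
for f in range(-8,46,2):
    a=np.radians(95.2+f);q=hub+.115*np.array([np.cos(a),np.sin(a)])-.0155*np.array([-np.sin(a),np.cos(a)])
    print(f,(q-cmd)*1000,95.2+f-180+75.3)
from cell import env;print(env.get_obs()['qpos'])
E
```

```text
-8 [ 3.4992 -2.9945] -17.5
-6 [-0.4959 -2.3276] -15.5
-4 [-4.5118 -1.8006] -13.5
-2 [-8.5436 -1.4141] -11.5
0 [-12.5865  -1.1685] -9.5
2 [-16.6355  -1.0641] -7.5
4 [-20.6857  -1.1012] -5.5
6 [-24.7321  -1.2795] -3.5
8 [-28.7699  -1.599 ] -1.5
10 [-32.794   -2.0592] 0.5
12 [-36.7996  -2.6595] 2.5
14 [-40.7818  -3.3993] 4.5
16 [-44.7358  -4.2776] 6.5
18 [-48.6567  -5.2933] 8.5
20 [-52.5398  -6.4453] 10.5
22 [-56.3803  -7.7321] 12.5
24 [-60.1736  -9.1521] 14.5
26 [-63.915  -10.7037] 16.5
28 [-67.5999 -12.3849] 18.5
30 [-71.224  -14.1936] 20.5
32 [-74.7827 -16.1278] 22.5
34 [-78.2717 -18.1849] 24.499999999999986
36 [-81.6869 -20.3626] 26.499999999999986
38 [-85.0239 -22.6581] 28.499999999999986
40 [-88.2788 -25.0687] 30.499999999999986
42 [-91.4476 -27.5914] 32.499999999999986
44 [-94.5264 -30.2232] 34.499999999999986
[  13.4929   19.3542  -47.3458   92.7934   14.7459   74.2386 -111.6584]
```

Emit:
carry_out --pt "0 -0.002 0 -7 1" --pt "0 -0.002 0 -12 1" --pt "0 -0.002 -0.03 -12 1" --pt "0 -0.002 -0.07 -12 1" --pt "0 -0.002 -0.1 -12 1" --pt "0 -0.002 -0.1 -12 1" --pt "0 -0.002 -0.1 -12 1"

```text
time_s: 10.4
tool_pos: [0.5519, 0.2303, 0.2631]
tool_rot: [-179.9, 0.0, -87.3]
force: [0.1, 0.4, 0.6]
grip_width: 0.0004
```

Emit:
carry_out --pt "-0.003 0 0 0.5 1" --pt "-0.006 0 0 1 1" --pt "-0.008 0.0005 0 1.5 1" --pt "-0.01 0.0005 0 2 1" --pt "-0.0115 0.001 0 2.2 1" --pt "-0.0125 0.001 0 2.5 1" --pt "-0.0125 0.001 0 2.5 1"

```text
time_s: 11.1
tool_pos: [0.5388, 0.2312, 0.2618]
tool_rot: [180.0, -0.0, -84.8]
force: [0.3, 0.7, 0.2]
grip_width: 0.0004
```

Emit:
carry_out --pt "-0.0015 0 0 0.7 1" --pt "-0.003 0 0 1.5 1" --pt "-0.0045 0 0 2.2 1" --pt "-0.006 0 0 3 1" --pt "-0.007 0 0 3.5 1" --pt "-0.008 0 0 4 1" --pt "-0.008 0 0 4 1"

```text
time_s: 11.8
tool_pos: [0.5321, 0.231, 0.2619]
tool_rot: [-179.8, 0.0, -80.8]
force: [5.5, 1.5, -4.2]
grip_width: 0.0006
```

Emit:
carry_out --pt "-0.002 0 0 1 1" --pt "-0.004 0 0 2 1" --pt "-0.006 0 0 3 1" --pt "-0.008 -0.0005 0 4 1" --pt "-0.008 -0.0005 0 4 1"

```text
time_s: 12.3
tool_pos: [0.5237, 0.2306, 0.2619]
tool_rot: [-179.8, 0.0, -76.8]
force: [4.2, 1.0, -1.5]
grip_width: 0.0007
```

Emit:
carry_out --pt "-0.002 0 0 1 1" --pt "-0.004 -0.0005 0 2 1" --pt "-0.006 -0.001 0 3 1" --pt "-0.006 -0.001 0 3 1"

```text
time_s: 12.7
tool_pos: [0.5174, 0.2298, 0.2619]
tool_rot: [-179.9, 0.0, -73.8]
force: [3.5, 1.3, -2.1]
grip_width: 0.0008
```

```bash
cat > ang.py <<'E'
from h import *
import sys
np.set_printoptions(precision=4,suppress=True)
p,d,c,o=cam('side'); h=cv2.cvtColor(p,cv2.COLOR_RGB2HSV)
m=cv2.inRange(h,(0,150,90),(6,255,255))|cv2.inRange(h,(174,150,90),(180,255,255))
k,l,st,ce=cv2.connectedComponentsWithStats(m[:300]);hub=np.array([.5399,.1089])
for i in range(1,k):
    if 55<st[i,4]<200:
        q=onz(c,*ce[i],.0915)[:2]-hub;print(np.round(np.degrees(np.arctan2(q[1],q[0])),1),st[i].tolist())
save(cv2.resize(p[185:300,220:370],None,fx=5,fy=5,interpolation=cv2.INTER_CUBIC),sys.argv[1])
print(o['tool_pos'],o['force'])
E
python3 ang.py s6.png
```

```text
-74.9 [303, 189, 4, 19, 67]
-135.9 [337, 208, 6, 20, 85]
43.7 [241, 226, 6, 17, 67]
164.7 [328, 239, 5, 21, 85]
107.6 [277, 251, 5, 20, 78]
[0.5174 0.2298 0.2619] [ 3.5243  1.2761 -2.1112]
```

View pics/s6.png

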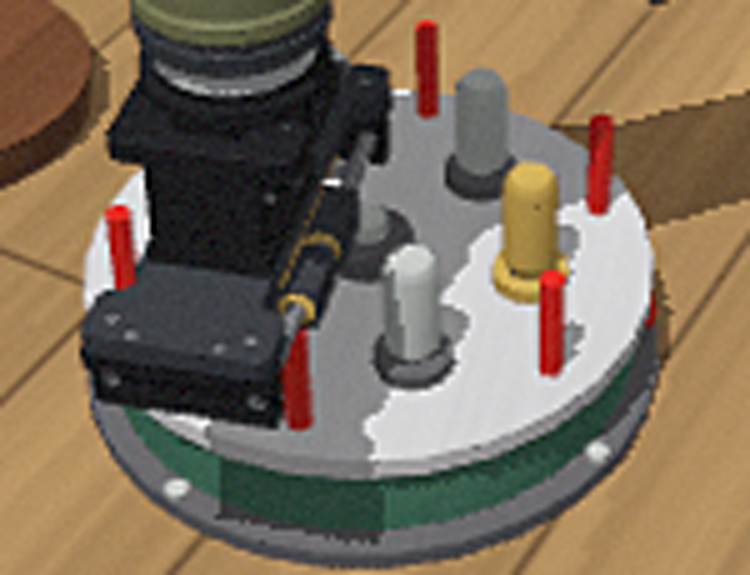

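Emit:
carry_out --pt "-0.002 -0.0005 0 1 1" --pt "-0.004 -0.0005 0 2 1" --pt "-0.006 -0.001 0 3 1" --pt "-0.006 -0.001 0 3 1"

```text
time_s: 13.15
tool_pos: [0.5111, 0.2289, 0.2619]
tool_rot: [-179.9, 0.0, -70.8]
force: [4.0, 1.7, -2.0]
grip_width: 0.0005
```

Emit:
carry_out --pt "-0.002 -0.0005 0 1 1" --pt "-0.004 -0.001 0 2 1" --pt "-0.006 -0.0015 0 3 1" --pt "-0.006 -0.0015 0 3 1"

```text
time_s: 13.55
tool_pos: [0.505, 0.2274, 0.2619]
tool_rot: [-180.0, 0.0, -67.8]
force: [2.8, 2.0, -2.6]
grip_width: 0.0009
```

Emit:
carry_out --pt "-0.0015 -0.0003 0 0.75 1" --pt "-0.003 -0.0006 0 1.5 1" --pt "-0.004 -0.001 0 2 1" --pt "-0.004 -0.001 0 2 1"

```text
time_s: 13.95
tool_pos: [0.5012, 0.2264, 0.2619]
tool_rot: [-179.9, 0.0, -65.8]
force: [4.0, 2.5, -2.7]
grip_width: 0.0006
```

Emit:
carry_out --pt "-0.002 -0.0005 0 1 1" --pt "-0.004 -0.0011 0 2 1" --pt "-0.004 -0.0011 0 2 1"

```text
time_s: 14.25
tool_pos: [0.497, 0.2252, 0.2619]
tool_rot: [-180.0, 0.0, -63.8]
force: [2.8, 1.0, -2.3]
grip_width: 0.0006
```

Emit:
carry_out --pt "-0.002 -0.0006 0 1 1" --pt "-0.004 -0.0013 0 2 1" --pt "-0.004 -0.0013 0 2 1"

```text
time_s: 14.55
tool_pos: [0.4928, 0.2238, 0.2619]
tool_rot: [180.0, -0.0, -61.8]
force: [3.4, 0.5, -0.0]
grip_width: 0.0003
```

Emit:
carry_out --pt "-0.002 -0.0007 0 1 1" --pt "-0.004 -0.0014 0 2 1" --pt "-0.004 -0.0014 0 2 1"

```text
time_s: 14.85
tool_pos: [0.4883, 0.2221, 0.2617]
tool_rot: [179.9, -0.0, -59.8]
force: [0.1, -0.1, -0.0]
grip_width: 0.0005
```

```bash
python3 ang.py s7.png
```

```text
-120.9 [332, 201, 5, 20, 82]
0.1 [250, 203, 5, 20, 69]
178.7 [335, 232, 5, 21, 89]
62.5 [245, 234, 7, 21, 86]
[0.4883 0.2221 0.2617] [ 0.0554 -0.0937 -0.0496]
```

View pics/s7.png

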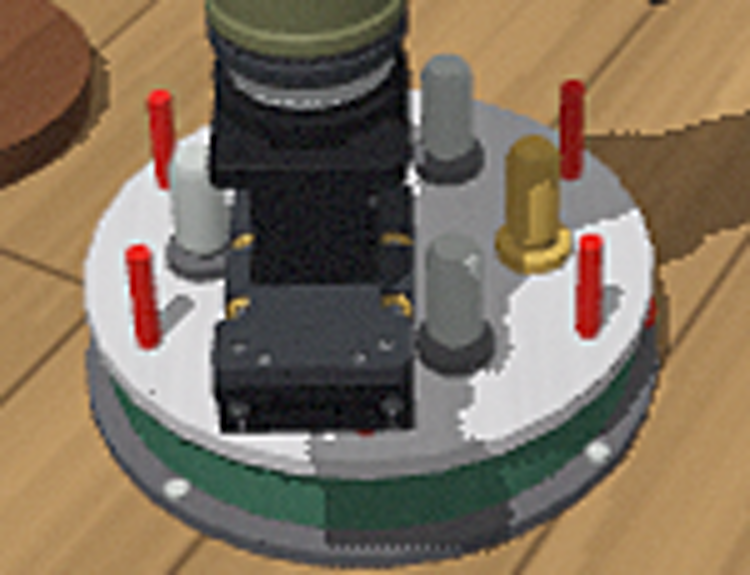

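Force dropped to zero, so the ball seems to be entering the notch. I continue in small steps until the resistance rises.

Emit:
carry_out --pt "-0.001 -0.0004 0 0.5 1" --pt "-0.002 -0.0008 0 1 1" --pt "-0.002 -0.0008 0 1 1"

```text
time_s: 15.2
tool_pos: [0.4866, 0.2214, 0.2617]
tool_rot: [179.9, -0.0, -58.8]
force: [0.7, -0.5, -0.4]
grip_width: 0.0008
```

Emit:
carry_out --pt "-0.001 -0.0004 0 0.5 1" --pt "-0.002 -0.0008 0 1 1" --pt "-0.002 -0.0008 0 1 1"

```text
time_s: 15.5
tool_pos: [0.4845, 0.2207, 0.2616]
tool_rot: [179.9, 0.0, -57.8]
force: [0.0, 0.6, 0.4]
grip_width: 0.0005
```

Emit:
carry_out --pt "-0.001 -0.0004 0 0.5 1" --pt "-0.002 -0.0009 0 1 1" --pt "-0.002 -0.0009 0 1 1"

```text
time_s: 15.8
tool_pos: [0.4827, 0.2198, 0.2617]
tool_rot: [180.0, -0.0, -56.8]
force: [0.9, -0.4, 0.1]
grip_width: 0.0005
```

```bash
python3 ang.py s8.png
```

```text
-116.4 [330, 200, 5, 19, 67]
4.0 [248, 204, 6, 20, 77]
-177.4 [336, 230, 6, 21, 84]
66.0 [247, 236, 6, 20, 82]
[0.4827 0.2198 0.2617] [ 0.8851 -0.3889  0.0868]
```

Emit:
carry_out --pt "-0.001 -0.0005 0 0.5 1" --pt "-0.002 -0.0009 0 1 1" --pt "-0.002 -0.0009 0 1 1"

```text
time_s: 16.15
tool_pos: [0.481, 0.2189, 0.2619]
tool_rot: [-180.0, -0.0, -55.8]
force: [0.0, 0.5, 0.2]
grip_width: 0.0002
```

Emit:
carry_out --pt "-0.001 -0.0005 0 0.5 1" --pt "-0.001 -0.0005 0 0.5 1"

```text
time_s: 16.35
tool_pos: [0.4801, 0.2185, 0.2619]
tool_rot: [-180.0, -0.0, -55.3]
force: [2.3, 0.1, -0.4]
grip_width: 0.0006
```

```bash
python3 ang.py s9.png
```

```text
-114.9 [330, 199, 5, 20, 69]
5.3 [248, 205, 5, 20, 73]
-176.7 [337, 230, 5, 20, 83]
66.6 [247, 236, 7, 21, 89]
[0.4801 0.2185 0.2619] [ 2.3249  0.1364 -0.4457]
```

Force is starting to rise; continuing by half-millimetres.

Emit:
carry_out --pt "-0.0005 -0.0003 0 0.2 1" --pt "-0.0005 -0.0003 0 0.2 1"

```text
time_s: 16.6
tool_pos: [0.4796, 0.2182, 0.2619]
tool_rot: [-180.0, -0.0, -55.1]
force: [1.0, 1.2, -1.9]
grip_width: 0.0008
```

Emit:
carry_out --pt "-0.0005 -0.0003 0 0.2 1" --pt "-0.001 -0.0005 0 0.4 1" --pt "-0.001 -0.0005 0 0.4 1"

```text
time_s: 16.9
tool_pos: [0.4788, 0.2178, 0.262]
tool_rot: [-179.9, -0.0, -54.7]
force: [4.7, 1.5, -2.2]
grip_width: 0.0003
```

Emit:
carry_out --pt "-0.0005 -0.0003 0 0.2 1" --pt "-0.001 -0.0005 0 0.4 1" --pt "-0.001 -0.0005 0 0.4 1"

```text
time_s: 17.2
tool_pos: [0.4781, 0.2174, 0.262]
tool_rot: [-179.8, -0.0, -54.3]
force: [5.9, 3.1, -3.6]
grip_width: 0.0004
```

Emit:
carry_out --pt "-0.0005 -0.0003 0 0.2 1" --pt "-0.001 -0.0005 0 0.4 1" --pt "-0.001 -0.0005 0 0.4 1"

```text
time_s: 17.5
tool_pos: [0.4774, 0.2171, 0.2621]
tool_rot: [-179.8, -0.0, -53.9]
force: [6.9, 2.9, -5.7]
grip_width: 0.0006
```

Emit:
carry_out --pt "-0.0005 -0.0003 0 0.2 1" --pt "-0.001 -0.0005 0 0.4 1" --pt "-0.001 -0.0005 0 0.4 1"

```text
time_s: 17.8
tool_pos: [0.4767, 0.2167, 0.2621]
tool_rot: [-179.7, -0.0, -53.5]
force: [9.9, 4.0, -6.7]
grip_width: 0.0002
```

```bash
python3 ang.py s10.png
```

```text
-112.7 [329, 199, 5, 19, 60]
6.7 [247, 205, 6, 20, 84]
-175.7 [337, 229, 5, 21, 88]
67.9 [248, 237, 6, 21, 88]
[0.4767 0.2167 0.2621] [ 9.8526  4.0479 -6.7139]
```

Emit:
carry_out --pt "-0.0005 -0.0003 0 0.2 1" --pt "-0.0007 -0.0003 0 0.2 1" --pt "-0.0007 -0.0003 0 0.2 1"

```text
time_s: 18.15
tool_pos: [0.4762, 0.2164, 0.2621]
tool_rot: [-179.6, -0.0, -53.3]
force: [10.6, 5.0, -7.7]
grip_width: 0.0003
```

Horizontal force is 11.7 N and climbing steeply, which means it is home. Backing off and lifting.

Emit:
carry_out --pt "0.001 0.0006 0 0 1" --pt "0.002 0.0013 0 0 1" --pt "0.004 0.0025 0 0 1" --pt "0.007 0.0045 0 0 1" --pt "0.01 0.0065 0 0 1" --pt "0.01 0.0065 0 0 1"

```text
time_s: 18.75
tool_pos: [0.4847, 0.2226, 0.2616]
tool_rot: [180.0, 0.0, -53.3]
force: [0.9, 0.4, 0.8]
grip_width: 0.0004
```

```bash
python3 ang.py s11.png
```

```text
-114.6 [330, 199, 4, 20, 65]
6.1 [247, 205, 6, 20, 77]
-175.8 [337, 229, 5, 21, 92]
67.3 [247, 236, 7, 21, 89]
[0.4847 0.2226 0.2616] [0.8987 0.4491 0.8049]
```

View pics/s11.png

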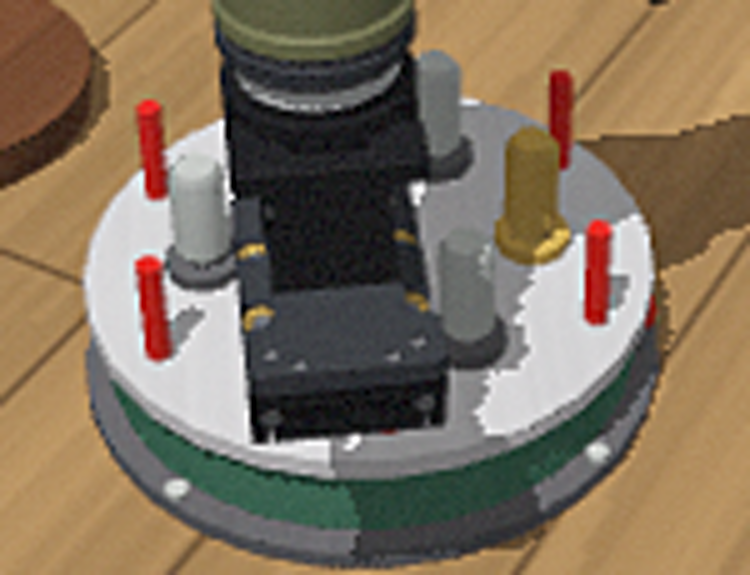

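Emit:
carry_out --pt "0 0 0.02 0 1" --pt "0 0 0.05 0 1" --pt "0 0 0.1 0 1" --pt "0 0 0.15 0 1" --pt "0.03 0.03 0.18 0 1" --pt "0.06 0.06 0.2 0 1" --pt "0.09 0.09 0.2 0 1" --pt "0.1 0.1 0.2 0 1" --pt "0.1 0.1 0.2 0 1" --pt "0.1 0.1 0.2 0 1"

```text
time_s: 19.8
tool_pos: [0.5843, 0.3224, 0.4612]
tool_rot: [179.9, 0.0, -53.3]
force: [-0.9, -0.2, 0.2]
grip_width: 0.0004
```

```bash
python3 ang.py s12.png; python3 - <<'E'
from h import *
p,d,c,o=cam('top');save(p,'t12.png')
p,d,c,o=cam('side');save(p,'sf.png');print(o['tool_pos'],o['joint_velocities'].round(2),o['force'])
E
```

```text
-55.3 [287, 189, 5, 19, 74]
-114.0 [330, 199, 5, 20, 72]
6.6 [248, 205, 5, 20, 79]
-175.9 [337, 229, 5, 21, 91]
67.1 [247, 236, 7, 21, 96]
125.7 [295, 250, 5, 22, 96]
[0.5843 0.3224 0.4612] [-0.8554 -0.2334  0.2471]
[0.58413125 0.32170177 0.46200319] [ 0.62 -0.59 -0.03 -0.01  0.22 -0.17 -0.14] [0.15656669 1.31180814 0.54394222]
```

View pics/s12.png

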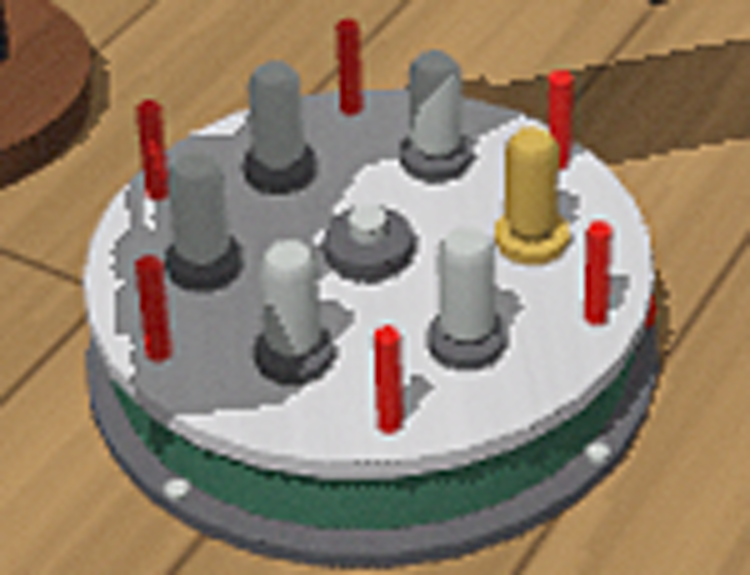

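View pics/sf.png

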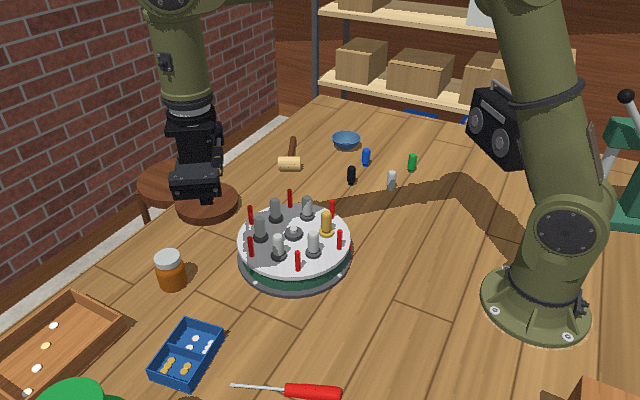

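```bash
python3 -c "
from cell import env
print(env.get_obs()['time_s'],env.sign_off())"
```

```text
the job is handed in; nothing more can be done
19.95 None
```

I put the brass die in the empty socket, let go of it, and pushed the plate counter-clockwise by a red peg until it came home in the next detent. The job was handed in at about 20 s.

- **Die:** the last side picture shows it upright in the brass collar, at the same height as the fixed dies. I released it with the foot about level with the socket floor.
- **Plate:** it turned about 30.5° (0.53 rad). The push took about 3–6 N at first and faded to near zero around 25°. It then climbed to 11.7 N horizontally, where I stopped. When I backed off, the plate eased back by under a degree and held still after that.
- **Rest of the bench:** the other dies and the bench items in the last side picture are where they started, and the gripper was clear of everything.
- **Weak points:**
  - The plate centre came out about 9 mm different in the side view than in the top view. I relied on the wrist camera, which agreed with the top view.
  - The red mark was mostly hidden, and its rough position puts the socket about 0.2 rad past it, at the edge of the stated 0.18. So I judged "home" by the force and the spring-back, not by the mark.

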